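# Seat the sample vial and latch the spectrometer door

### The arm

A 6-joint arm with a two-finger parallel gripper is mounted at the origin on a cart in front of the work surface, level with it; the furniture and walls round the work are solid. World frame = base frame: x ahead of the robot, y to its left, z up, the work surface at z = 0. Lengths are in m, angles in rad, forces in N, time in s.
With the tool pointing down it reaches from about 0.375 to 0.9 m from the base axis. Payload 3.1 kg.
Tool frame: the origin (TCP) lies midway between the tips of the shut fingers; the grasp point (between the pads) lies 19 mm behind it (manip.grasp_offset is the distance from the TCP to the grasp point, in m); z points along the fingers, y is the line along which they close (so a half turn about z gives the same grasp; the last joint's range is limited). The gripper opens to 85 mm and grips with 20 to 120 N. Pads are 22 mm wide; open, the fingers measure 114 mm over their backs; the gripper's body (76 mm by 85 mm) begins 54 mm behind the grasp point. The pads swing forward as they close: fully open they stand 13 mm farther back than shut.
Start: joints at [-1.391, 0.527, 1.433, -0, 1.181, -0.178], TCP at [0.219, -0.585, 0.203] pointing down, gripper open.
Joint ranges: [-3.08, 3.08], [-0.75, 2.2], [0.22, 2.44], [-1.43, 4.57], [0, 2.65], [-2.85, 2.85]. Speed limits (rad/s): [2.79, 2.79, 3.14, 3.14, 3.14, 3.14].

### API

Orientations are given as a unit quaternion [x, y, z, w].
In Python, from station import sensors, cams, order, manip gives the robot as it stands.
- The arm moves only by the tool move_arm, never from a script. Its argument "targets" is a list of rows, each an object of numbers: "dx", "dy", "dz": the shift along the world's x, y, z normalised to -1 to 1, where 1 is 25 mm; "rx", "ry", "rz": the turn, a rotation vector about the world's x, y, z normalised to -1 to 1, where 1 is 30 degrees. A call has exactly 10 rows; each row shifts and turns the commanded pose from where the row before left it; what a row does not reach is not made up. A row lasts 1/8 s, in which the tool goes at most 62.5 mm and 10.7 degrees, less where a joint would pass 70% of its speed; a pose out of reach is approached as far as the arm can. A call with a number of a shift or a turn outside -1 to 1 is refused whole. A call with a gripper value outside its range is refused whole. "claw" is the opening in per cent of the stroke, from 0 (shut) to 100 (fully open), set as the call begins (left out, the last holds). The fingers move at their own pace and stop on an object; "newtons" is the grip in N (left out, the last holds). Time passes only in rows, so rows that do not move let the fingers close, or fill a call up. It gives the time, the measured TCP pose, the force, the opening and the grip force at its end, in the units of the state.
- sensors.sense(): the state, without advancing time (a new reading comes with each control period).
- cams.snapshot(name): name is "scene" or "top"; returns the picture (400x640x3 uint8, red, green, blue); there is no depth.
- cams.camera_model(name): a dict with "fx", "fy", "cx", "cy" (pixels), "distortion" ([k1, k2, p1, p2, k3] as OpenCV has them; the pictures are not rectified), "extrinsics" (4x4, takes a point from world to camera coordinates). Camera axes: x right, y down, z forward; pixel columns grow to the right and rows downward; lengths in m; the calibration is good to about 2 mm. A picture is of the moment at which its call begins. camera_model takes no time and is no camera call.
- order.sign_off(): hands the job in; it is judged then, once.
The state is a dict: "t": time; "q": joint angles; "qd": joint speeds; "tau": joint torques, N m; "tcp_pos": TCP position; "tool_rot": TCP orientation; "force": force on the tool from outside, world axes, zero at the start; "ft_torque": the same for the moment, N m; "finger_gap": opening from 0.0 (shut) to 1.0 (fully open); "gripper_force": force on a finger pad.
Only numpy, scipy, OpenCV 4.12 (cv2) and the standard library are available. Lean on these libraries where they do the work, as an engineer would, in place of code of your own. Each camera call takes 0.05 s, during which the arm holds its last target. There are 200 camera calls.

### The job

The sample door of the small bench spectrometer stands open and the red-capped vial in its holder has not gone all the way down. Work the vial straight down in its snug holder until it rests on the bottom (twisting it as you press makes it easier), then push the door shut, without slamming it, until its sprung latch snaps in and the door stays shut by itself. Leave the things standing around the instrument where they are.

Things in the scene. Friction and masses are not known exactly. Their poses are not given: they have to be found in the camera images.
- analyser: Small bench spectrometer, fixed. Origin on the bench under the vial's axis; +x to its back, +y to its left (latch side), z up. Black plinth (top 20 mm up), white housing behind (170 wide, 137 high, front face 48 mm behind the vial axis), white side walls: left 80 high, inner face 60 mm from the vial axis; right 120 high, 70 mm from it. Open above and in front while the door is open.
- holder_floor (a point): Floor inside the vial holder, on its axis, 21 mm above the bench. The holder is an aluminium sleeve (outside 42 mm, top 64 mm above the bench) whose leaf springs grip the glass: sliding the vial straight down takes about 9 to 14 N, less if it is turned at the same time. The vial stays where it is left.
- vial_center (a point): Clear 40 ml vial with fixed red cap: 95 tall, glass 27.4 and cap 24.4 mm in diameter, cap 14 mm high. Point on its axis half-way up, 47.5 mm above its foot; z up along the vial. Starts upright in the holder, 14 to 22 mm too high. The cap stands free above sleeve and left wall: grip it from above, fingers closing along the instrument's y, or press on its top.
- sample_door (a joint): Opening angle (rad) of the grey door about its upright hinge: 0 shut (end stop), starts at 1.6 to 2.05, stays where left. A hood inside it (roof underside 122 mm above the bench) comes over the vial: it cannot shut over a vial that is too high. From about 0.1 rad a plunger and the latch push back, 8 to 14 N at the pad, until the latch snaps near 0. Unlatched it springs back to about 0.08.
- sample_door_hinge (a point): Point on the door's hinge axis, 80 mm above the bench, turning with the door: z up, +y along the panel to its free edge (128 mm off), -x out of its outer face (4 mm off the axis). The hinge is 58 mm in front of the vial and 70 mm to its right. The open door is shut by pushing its outer face. Panel and hood span 25 to 126 mm above the bench.
- push_pad (a point): Centre of the black ribbed rubber pad (36 mm wide, 40 mm high) on the door's outer face near its free edge: 103 mm from the hinge, 80 mm above the bench. -x points out of the pad, against the direction to push; +y along the panel to its free edge.
- latch_bolt (a joint): Steel latch bolt in the door's free edge, 55 mm above the bench: 0 when sprung fully out (7 mm proud), grows in m as it is pushed in (about 0.005 while riding over the strike). Flat on its outer side, sloped at 35 degrees on its inner side; it snaps out behind the strike in the left wall and then holds the door.
- amber_bottle_center (a point): Bystander: brown glass bottle, black cap, 52 mm diameter, 105 mm tall, on the bench left of the instrument; point half-way up on its axis.
- septa_jar_center (a point): Bystander: low white jar with screw lid, 58 mm diameter, 50 mm tall, on the bench left of the instrument's front; point half-way up on its axis.
- small_beaker_center (a point): Bystander: small glass beaker, 46 mm diameter, 56 mm tall, on the bench further left; point half-way up on its axis.

How it is judged:
By the outcome, as a careful person would: the job done as asked, in the order asked, and still so for the second after the job is handed in, with the robot touching nothing.
It also fails if it takes over 54 s, if anything falls off the work surface, if the arm or the gripper's body presses on something with over 40 N, if the wrist force passes 120 N, or if a joint passes its speed limit or range.

## Working session

There is one attempt and no reset: what is moved stays moved. The work goes in short steps, Python scripts to look and compute and a tool call to move; the robot and the scene stay as the last step left them, time stands still between calls to the robot, and variables do not carry over. Pictures are saved under pics/ and viewed, at most 10 in all, crops included, and the job is handed in when it is done.

Besides the shell and the picture viewer there is one more tool, called after ">>>" as name(argument=value, ...) on one line, values as JSON. move_arm: Moves the arm, as the interface text tells. Scaled input: -1 to 1 covers 25 mm each way for a shift and 30 degrees each way for a turn. Its arguments: {"type":"object","properties":{"targets":{"type":"array"},"claw":{"type":"number"},"newtons":{"type":"number"}},"required":["targets"]}

```bash
mkdir -p pics
python3 - <<'E'
from station import sensors,cams,manip
import cv2,numpy as np
for n in("scene","top"):
    cv2.imwrite(f"pics/{n}0.png",cams.snapshot(n)[:,:,::-1])
    m=cams.camera_model(n); print(n,m)
s=sensors.sense();print(s, manip.grasp_offset)
E
```

```text
scene {'fx': 381.56212088680184, 'fy': 381.56212088680184, 'cx': 320.04620677613667, 'cy': 195.74248999742505, 'distortion': array([-0.01417182,  0.        ,  0.        ,  0.        ,  0.        ]), 'extrinsics': array([[-0.79416607, -0.60767992, -0.00503624,  0.59666305],
       [-0.41923984,  0.55385888, -0.71935964,  0.13537813],
       [ 0.43992978, -0.56917963, -0.69461957,  0.82823034],
       [ 0.        ,  0.        ,  0.        ,  1.        ]])}
top {'fx': 402.883413926244, 'fy': 402.883413926244, 'cx': 314.90295538260483, 'cy': 196.8207017851726, 'distortion': array([-0.0530426,  0.       ,  0.       ,  0.       ,  0.       ]), 'extrinsics': array([[ 0.00352259, -0.99998915, -0.00304976,  0.26534339],
       [-0.99469861, -0.00319048, -0.10278378,  0.54197324],
       [ 0.10277293,  0.00339566, -0.99469905,  0.92872775],
       [ 0.        ,  0.        ,  0.        ,  1.        ]])}
{'t': 0.1, 'q': array([-1.39050853e+00,  5.28373445e-01,  1.43376172e+00,  3.18593095e-05,
        1.18139878e+00, -1.78492971e-01]), 'qd': array([-0.00047552, -0.00229276, -0.00250377,  0.0012865 ,  0.00132751,
       -0.00034223]), 'tau': array([ 1.37986440e-04, -4.43305743e+01, -1.78586644e+01, -2.16460016e-04,
        3.87683103e-03, -4.47581300e-06]), 'tcp_pos': array([ 0.21937341, -0.5844998 ,  0.20173534]), 'tool_rot': array([ 9.83953267e-01,  1.78423727e-01,  1.38601736e-05, -9.70657852e-04]), 'force': array([-0.2700667 , -0.30475717, -0.21920028]), 'ft_torque': array([ 0.04063338, -0.02484439,  0.0365631 ]), 'gripper_force': 0.0, 'finger_gap': 1.003064656742405} 0.0187
```

View pics/scene0.png

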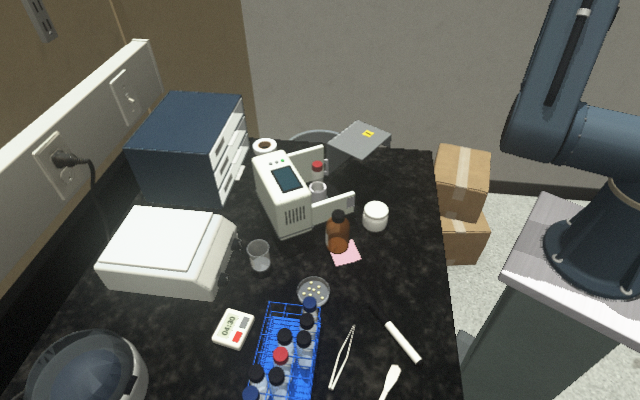

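View pics/top0.png

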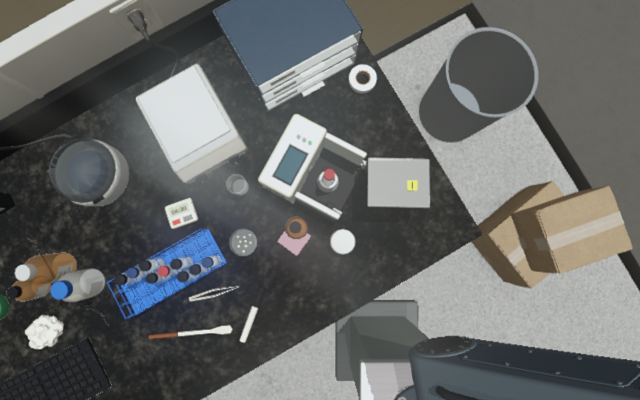

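The top view shows the red cap at about (328,178) and the housing at upper left (295,160). The open door's hood, with the yellow label, spans (367–430, 158–208). The bottle is at (296,228), the jar at (343,241) and the beaker at (237,184).

```bash
cat > h.py <<'E'
from station import sensors,cams
import cv2,numpy as np
def ray(n,p):
    m=cams.camera_model(n);K=np.array([[m['fx'],0,m['cx']],[0,m['fy'],m['cy']],[0,0,1]])
    u=cv2.undistortPoints(np.array(p,float).reshape(-1,1,2),K,m['distortion'])[:,0]
    R=m['extrinsics'][:3,:3];t=m['extrinsics'][:3,3]
    return -R.T@t,np.c_[u,np.ones(len(u))]@R
def plane(n,p,z):
    c,d=ray(n,p);return c+d*((z-c[2])/d[:,2])[:,None]
def proj(n,P):
    m=cams.camera_model(n);K=np.array([[m['fx'],0,m['cx']],[0,m['fy'],m['cy']],[0,0,1]])
    E=m['extrinsics'];return cv2.projectPoints(np.array(P,float).reshape(-1,3),cv2.Rodrigues(E[:3,:3])[0],E[:3,3],K,m['distortion'])[0][:,0]
def tri(pt,ps):
    a,d=ray('top',[pt]);b,e=ray('scene',[ps]);d=d[0];e=e[0]
    s=np.linalg.lstsq(np.c_[d,-e],b-a,rcond=None)[0]
    return (a+d*s[0]+b+e*s[1])/2,np.linalg.norm(a+d*s[0]-b-e*s[1])
def red(n,im,box):
    x0,y0,x1,y1=box;h=cv2.cvtColor(im,cv2.COLOR_RGB2HSV)
    m=(((h[...,0]<8)|(h[...,0]>172))&(h[...,1]>130)&(h[...,2]>60)).astype(np.uint8)
    k=np.zeros_like(m);k[y0:y1,x0:x1]=m[y0:y1,x0:x1];return k
E
python3 - <<'E'
from h import *
t=cv2.imread('pics/top0.png')[:,:,::-1];s=cv2.imread('pics/scene0.png')[:,:,::-1]
for n,im,b in(('top',t,(310,160,345,195)),('scene',s,(305,150,335,185))):
    k=red(n,im,b);ys,xs=np.nonzero(k);print(n,len(xs),xs.mean(),ys.mean(),xs.min(),xs.max(),ys.min(),ys.max())
    r=(k.nonzero())
c=cv2.resize(t[105:225,250:440],None,fx=4.2,fy=4.2,interpolation=cv2.INTER_CUBIC);cv2.imwrite('pics/tc.png',c[:,:,::-1])
c=cv2.resize(s[110:260,240:400],None,fx=4,fy=4,interpolation=cv2.INTER_CUBIC);cv2.imwrite('pics/sc.png',c[:,:,::-1])
E
```

```text
<stdin>:4: RuntimeWarning: Mean of empty slice.
  ret = ret.dtype.type(ret / rcount)
Traceback (most recent call last):
ValueError: zero-size array to reduction operation minimum which has no identity
```

```bash
sed -i 's/h=cv2.cvtColor(im,/h=cv2.cvtColor(np.ascontiguousarray(im),/; s/>130/>100/' h.py
python3 - <<'E'
from h import *
t=cv2.imread('pics/top0.png')[:,:,::-1];s=cv2.imread('pics/scene0.png')[:,:,::-1]
print(t[178,328],s[166,317])
for n,im,b in(('top',t,(310,160,345,195)),('scene',s,(305,150,335,185))):
    k=red(n,im,b);ys,xs=np.nonzero(k);print(n,len(xs))
    if len(xs):print(xs.mean(),ys.mean(),xs.min(),xs.max(),ys.min(),ys.max())
c=cv2.resize(t[105:225,250:440],None,fx=4.2,fy=4.2,interpolation=cv2.INTER_CUBIC);cv2.imwrite('pics/tc.png',c[:,:,::-1])
c=cv2.resize(s[110:260,240:400],None,fx=4,fy=4,interpolation=cv2.INTER_CUBIC);cv2.imwrite('pics/sc.png',c[:,:,::-1])
E
```

```text
[189 105 105] [205  88  85]
top 83
328.89156626506025 173.97590361445782 324 333 169 179
scene 85
316.8941176470588 165.28235294117647 312 322 161 171
```

View pics/tc.png

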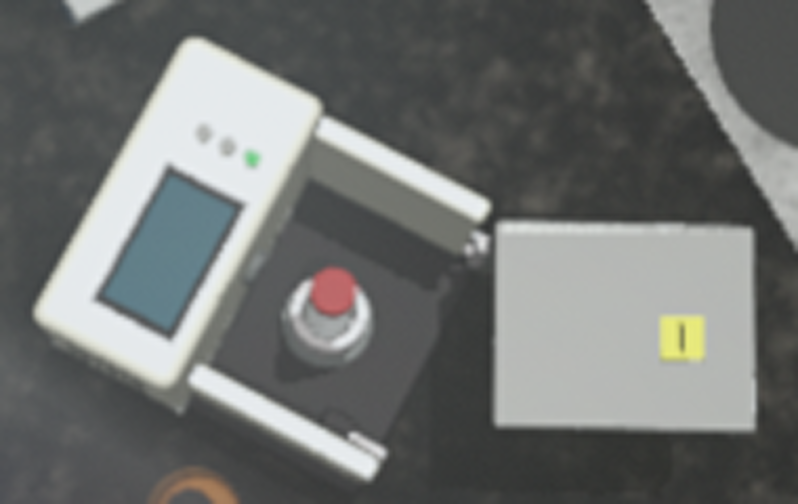

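View pics/sc.png

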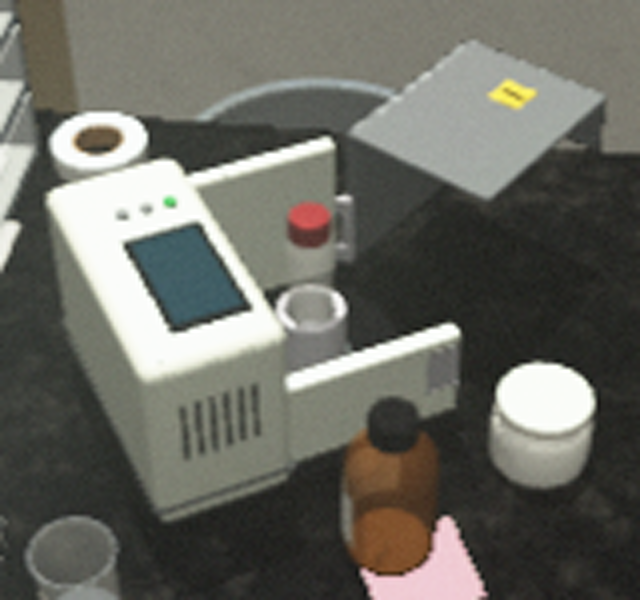

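The crops show these points (crop pixels):
- **Housing:** back edge (190,38)–(37,315), front edge (323,105)–(170,388).
- **Hood roof:** corners (497,222), (752,228), (755,432), (495,428).
- **Hinge:** near (478,245).

The vial is clearly raised.

```bash
cat > geo.py <<'E'
from h import *
C=lambda p:(np.array(p,float)+.5)/4.2-.5+[250,105]
cap,e=tri((328.9,174.0),(316.9,165.3)); print('cap tri',cap,e)
for z in(.128,.134,.14):print(z,plane('top',[(328.9,174.0)],z)[0])
hb=plane('top',C([(190,38),(37,315),(323,105),(170,388)]),.137)
print('housing',hb)
for a,b in((1,0),(3,2)):
    d=hb[b]-hb[a];print('len',np.linalg.norm(d),'yaw of -y side',np.degrees(np.arctan2(-d[0]*-1,-d[1]*1)))
r=plane('top',C([(497,222),(752,228),(755,432),(495,428)]),.126);print('roof',r)
for a,b in((0,1),(3,2)):
    d=r[b]-r[a];print('door dir deg',np.degrees(np.arctan2(d[1],d[0])),np.linalg.norm(d))
w=plane('top',C([(320,125),(490,212)]),.12);d=w[0]-w[1];print('rwall yaw',np.degrees(np.arctan2(d[1],d[0])))
w=plane('top',C([(200,367),(384,455)]),.08);d=w[0]-w[1];print('lwall yaw',np.degrees(np.arctan2(d[1],d[0])))
d=hb[0]-hb[1];print('housing yaw',np.degrees(np.arctan2(d[1],d[0]))+90, )
d=hb[2]-hb[3];print('housing yaw',np.degrees(np.arctan2(d[1],d[0]))+90, )
for n,px,z in(('bottle',(296,226),.105),('jar',(343,240),.05),('beaker',(237,183),.056)):print(n,plane('top',[px],z)[0])
E
python3 geo.py
```

```text
cap tri [0.57927485 0.236656   0.1282605 ] 0.001511586677118399
0.128 [0.57996287 0.2370502  0.128     ]
0.134 [0.57899672 0.23723932 0.134     ]
0.14 [0.57803056 0.23742844 0.14      ]
housing [[0.70993224 0.31064556 0.137     ]
 [0.56607626 0.38648193 0.137     ]
 [0.67480359 0.24238542 0.137     ]
 [0.52930266 0.31901603 0.137     ]]
len 0.16262133618163407 yaw of -y side 62.20320663105953
len 0.16444686663137176 yaw of -y side 62.22568422197779
roof [[0.61662216 0.15276997 0.126     ]
 [0.61415499 0.02125509 0.126     ]
 [0.50891594 0.02252217 0.126     ]
 [0.51059021 0.15490147 0.126     ]]
door dir deg -91.07471985285957 0.13153801976826962
door dir deg -90.72461137394531 0.13238988530288906
rwall yaw 62.53496909303327
lwall yaw 64.5300019358626
housing yaw 62.20320663105953
housing yaw 62.22568422197779
bottle [0.46939338 0.30768337 0.105     ]
jar [0.43931262 0.20218707 0.05      ]
beaker [0.56988513 0.44798664 0.056     ]
```

Run:
```python
from h import *
# box tops: tape centre / far corner in both views
for a,b in(((575,228),(463,167)),((608,188),(490,152)),((634,235),(484,222))):print(tri(a,b))
```

```text
(array([ 0.46874751, -0.65086315, -0.40853942]), np.float64(0.02252742838568792))
(array([ 0.50182389, -0.74638576, -0.35184579]), np.float64(0.22505337995061933))
(array([ 0.45726818, -2.4566333 , -2.35866154]), np.float64(0.02503947480544212))
```

The boxes sit well below bench level, so the way is clear. I'll move over the vial with the fingers shut, turning about 42° on the way.

>>> move_arm(targets=[{"dx": 0.3,"dy": 0.9,"dz": 0.1,"rz": 0.04},{"dx": 0.3,"dy": 0.9,"dz": 0.1,"rz": 0.04},{"dx": 0.3,"dy": 0.9,"rz": 0.04},{"dx": 0.3,"dy": 0.9,"rz": 0.04},{"dx": 0.3,"dy": 0.9,"rz": 0.04},{"dx": 0.3,"dy": 0.9,"rz": 0.04},{"dx": 0.3,"dy": 0.9,"rz": 0.04},{"dx": 0.3,"dy": 0.9,"rz": 0.04},{"dx": 0.3,"dy": 0.9,"rz": 0.04},{"dx": 0.3,"dy": 0.9,"rz": 0.04}], claw=0, newtons=40)

```text
schema error: expected keys dx, dy, dz, rx, ry, rz
```

>>> move_arm(targets=[{"dx": 0.3,"dy": 0.9,"dz": 0.1,"rx": 0,"ry": 0,"rz": 0.04},{"dx": 0.3,"dy": 0.9,"dz": 0.1,"rx": 0,"ry": 0,"rz": 0.04},{"dx": 0.3,"dy": 0.9,"dz": 0,"rx": 0,"ry": 0,"rz": 0.04},{"dx": 0.3,"dy": 0.9,"dz": 0,"rx": 0,"ry": 0,"rz": 0.04},{"dx": 0.3,"dy": 0.9,"dz": 0,"rx": 0,"ry": 0,"rz": 0.04},{"dx": 0.3,"dy": 0.9,"dz": 0,"rx": 0,"ry": 0,"rz": 0.04},{"dx": 0.3,"dy": 0.9,"dz": 0,"rx": 0,"ry": 0,"rz": 0.04},{"dx": 0.3,"dy": 0.9,"dz": 0,"rx": 0,"ry": 0,"rz": 0.04},{"dx": 0.3,"dy": 0.9,"dz": 0,"rx": 0,"ry": 0,"rz": 0.04},{"dx": 0.3,"dy": 0.9,"dz": 0,"rx": 0,"ry": 0,"rz": 0.04}], claw=0, newtons=40)

```text
t: 1.35
tcp_pos: [0.295, -0.3587, 0.2077]
tool_rot: [0.96, 0.281, 0.0, 0.0]
force: [-0.7, 0.2, 1.0]
finger_gap: -0.002
gripper_force: 0.0
```

>>> move_arm(targets=[{"dx": 0.45,"dy": 1,"dz": 0,"rx": 0,"ry": 0,"rz": 0.05},{"dx": 0.45,"dy": 1,"dz": 0,"rx": 0,"ry": 0,"rz": 0.05},{"dx": 0.45,"dy": 1,"dz": 0,"rx": 0,"ry": 0,"rz": 0.05},{"dx": 0.45,"dy": 1,"dz": 0,"rx": 0,"ry": 0,"rz": 0.05},{"dx": 0.45,"dy": 1,"dz": 0,"rx": 0,"ry": 0,"rz": 0.05},{"dx": 0.45,"dy": 1,"dz": 0,"rx": 0,"ry": 0,"rz": 0.05},{"dx": 0.45,"dy": 1,"dz": 0,"rx": 0,"ry": 0,"rz": 0.05},{"dx": 0.45,"dy": 1,"dz": 0,"rx": 0,"ry": 0,"rz": 0.05},{"dx": 0.45,"dy": 1,"dz": 0,"rx": 0,"ry": 0,"rz": 0.05},{"dx": 0.45,"dy": 1,"dz": 0,"rx": 0,"ry": 0,"rz": 0.05}])

```text
t: 2.6
tcp_pos: [0.4072, -0.1086, 0.2077]
tool_rot: [0.915, 0.404, 0.0, 0.0]
force: [1.3, -0.3, 0.2]
finger_gap: -0.001
gripper_force: 0.0
```

>>> move_arm(targets=[{"dx": 0.45,"dy": 1,"dz": 0,"rx": 0,"ry": 0,"rz": 0.05},{"dx": 0.45,"dy": 1,"dz": 0,"rx": 0,"ry": 0,"rz": 0.05},{"dx": 0.45,"dy": 1,"dz": 0,"rx": 0,"ry": 0,"rz": 0.05},{"dx": 0.45,"dy": 1,"dz": 0,"rx": 0,"ry": 0,"rz": 0.05},{"dx": 0.45,"dy": 1,"dz": 0,"rx": 0,"ry": 0,"rz": 0.05},{"dx": 0.45,"dy": 1,"dz": 0,"rx": 0,"ry": 0,"rz": 0.05},{"dx": 0.45,"dy": 1,"dz": 0,"rx": 0,"ry": 0,"rz": 0.05},{"dx": 0.45,"dy": 1,"dz": 0,"rx": 0,"ry": 0,"rz": 0.05},{"dx": 0.45,"dy": 1,"dz": 0,"rx": 0,"ry": 0,"rz": 0.05},{"dx": 0.45,"dy": 1,"dz": 0,"rx": 0,"ry": 0,"rz": 0.05}])

```text
t: 3.85
tcp_pos: [0.5192, 0.1414, 0.2076]
tool_rot: [0.854, 0.52, -0.0, 0.0]
force: [0.2, -0.1, -0.4]
finger_gap: 0.004
gripper_force: 0.0
```

>>> move_arm(targets=[{"dx": 0.48,"dy": 0.76,"dz": 0,"rx": 0,"ry": 0,"rz": 0},{"dx": 0.48,"dy": 0.76,"dz": 0,"rx": 0,"ry": 0,"rz": 0},{"dx": 0.48,"dy": 0.76,"dz": 0,"rx": 0,"ry": 0,"rz": 0},{"dx": 0.48,"dy": 0.76,"dz": 0,"rx": 0,"ry": 0,"rz": 0},{"dx": 0.48,"dy": 0.76,"dz": 0,"rx": 0,"ry": 0,"rz": 0},{"dx": 0,"dy": 0,"dz": -0.7,"rx": 0,"ry": 0,"rz": 0},{"dx": 0,"dy": 0,"dz": -0.7,"rx": 0,"ry": 0,"rz": 0},{"dx": 0,"dy": 0,"dz": -0.6,"rx": 0,"ry": 0,"rz": 0},{"dx": 0,"dy": 0,"dz": -0.4,"rx": 0,"ry": 0,"rz": 0},{"dx": 0,"dy": 0,"dz": 0,"rx": 0,"ry": 0,"rz": 0}])

```text
t: 5.1
tcp_pos: [0.5787, 0.2343, 0.1464]
tool_rot: [0.855, 0.519, -0.001, -0.0]
force: [0.5, 1.0, 0.9]
finger_gap: -0.0
gripper_force: 0.0
```

Run:
```python
from h import *
t=cams.snapshot('top');s=cams.snapshot('scene');cv2.imwrite('pics/s1f.png',s[:,:,::-1])
a=cv2.resize(t[105:225,250:440],None,fx=2.1,fy=2.5,interpolation=cv2.INTER_CUBIC)
b=cv2.resize(s[120:220,260:370],None,fx=5,fy=5,interpolation=cv2.INTER_CUBIC)
cv2.imwrite('pics/s1.png',b[:,:,::-1]);print(proj('scene',[sensors.sense()['tcp_pos']]))
```

```text
[[316.79890105 157.86131379]]
```

View pics/s1.png

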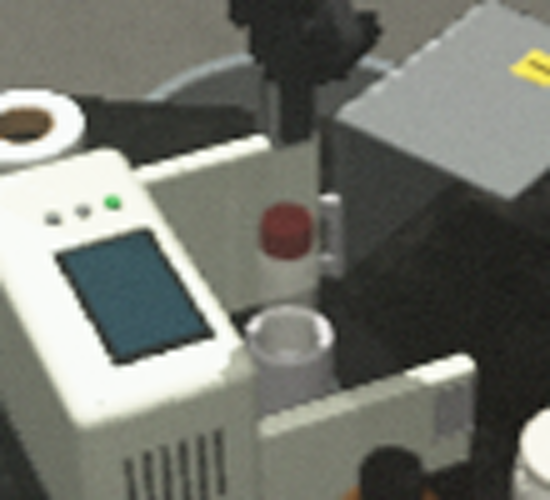

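The fingers are over the cap, which is at crop (287,230). Their dark tips end near crop (293,143). I'll go down slowly, watching the force.

>>> move_arm(targets=[{"dx": 0,"dy": 0.1,"dz": -0.06,"rx": 0,"ry": 0,"rz": 0},{"dx": 0,"dy": 0,"dz": -0.06,"rx": 0,"ry": 0,"rz": 0},{"dx": 0,"dy": 0,"dz": -0.06,"rx": 0,"ry": 0,"rz": 0},{"dx": 0,"dy": 0,"dz": -0.06,"rx": 0,"ry": 0,"rz": 0},{"dx": 0,"dy": 0,"dz": -0.06,"rx": 0,"ry": 0,"rz": 0},{"dx": 0,"dy": 0,"dz": -0.06,"rx": 0,"ry": 0,"rz": 0},{"dx": 0,"dy": 0,"dz": -0.06,"rx": 0,"ry": 0,"rz": 0},{"dx": 0,"dy": 0,"dz": -0.06,"rx": 0,"ry": 0,"rz": 0},{"dx": 0,"dy": 0,"dz": -0.06,"rx": 0,"ry": 0,"rz": 0},{"dx": 0,"dy": 0,"dz": 0,"rx": 0,"ry": 0,"rz": 0}])

```text
t: 6.45
tcp_pos: [0.5794, 0.2373, 0.1339]
tool_rot: [0.855, 0.519, -0.0, -0.0]
force: [-0.9, -0.6, -0.3]
finger_gap: 0.001
gripper_force: 0.0
```

>>> move_arm(targets=[{"dx": 0,"dy": 0,"dz": -0.06,"rx": 0,"ry": 0,"rz": 0},{"dx": 0,"dy": 0,"dz": -0.06,"rx": 0,"ry": 0,"rz": 0},{"dx": 0,"dy": 0,"dz": -0.06,"rx": 0,"ry": 0,"rz": 0},{"dx": 0,"dy": 0,"dz": -0.06,"rx": 0,"ry": 0,"rz": 0},{"dx": 0,"dy": 0,"dz": -0.04,"rx": 0,"ry": 0,"rz": 0},{"dx": 0,"dy": 0,"dz": 0,"rx": 0,"ry": 0,"rz": 0},{"dx": 0,"dy": 0,"dz": 0,"rx": 0,"ry": 0,"rz": 0},{"dx": 0,"dy": 0,"dz": 0,"rx": 0,"ry": 0,"rz": 0},{"dx": 0,"dy": 0,"dz": 0,"rx": 0,"ry": 0,"rz": 0},{"dx": 0,"dy": 0,"dz": 0,"rx": 0,"ry": 0,"rz": 0}])

```text
t: 7.7
tcp_pos: [0.5795, 0.2373, 0.1271]
tool_rot: [0.855, 0.519, 0.0, 0.0]
force: [-0.2, 1.2, 0.2]
finger_gap: 0.0
gripper_force: 0.0
```

Run:
```python
from h import *
s=cams.snapshot('scene')
k=red('s',s,(300,150,335,190));ys,xs=np.nonzero(k);print(len(xs),xs.mean(),ys.mean(),ys.min(),ys.max(),sensors.sense()['force'],sensors.sense()['tcp_pos'])
b=cv2.resize(s[120:220,260:370],None,fx=5,fy=5,interpolation=cv2.INTER_CUBIC)
cv2.imwrite('pics/s2.png',b[:,:,::-1])
```

```text
83 316.90361445783134 165.67469879518072 161 171 [0.38225319 0.61500956 1.15382822] [0.57949226 0.23734159 0.12713053]
```

View pics/s2.png

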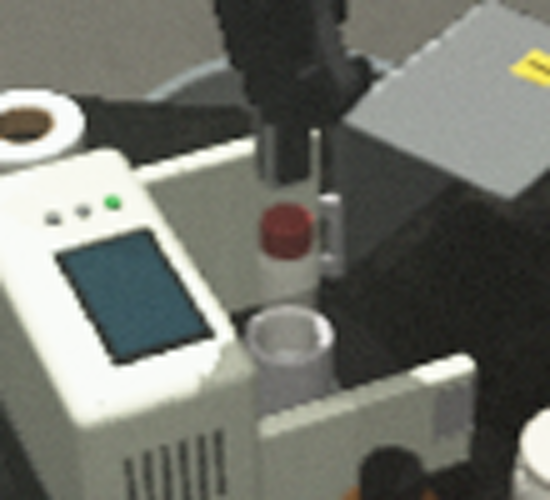

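The visible fingertips end near crop (290,183), and the cap top is at about (287,210). That leaves roughly 13 mm, with no contact yet. I'll keep going down in small steps, turning slightly.

>>> move_arm(targets=[{"dx": 0,"dy": 0,"dz": -0.06,"rx": 0,"ry": 0,"rz": 0},{"dx": 0,"dy": 0,"dz": -0.06,"rx": 0,"ry": 0,"rz": 0},{"dx": 0,"dy": 0,"dz": -0.06,"rx": 0,"ry": 0,"rz": 0},{"dx": 0,"dy": 0,"dz": -0.06,"rx": 0,"ry": 0,"rz": 0},{"dx": 0,"dy": 0,"dz": -0.06,"rx": 0,"ry": 0,"rz": 0},{"dx": 0,"dy": 0,"dz": -0.06,"rx": 0,"ry": 0,"rz": 0},{"dx": 0,"dy": 0,"dz": -0.06,"rx": 0,"ry": 0,"rz": 0},{"dx": 0,"dy": 0,"dz": -0.06,"rx": 0,"ry": 0,"rz": 0},{"dx": 0,"dy": 0,"dz": -0.04,"rx": 0,"ry": 0,"rz": 0},{"dx": 0,"dy": 0,"dz": 0,"rx": 0,"ry": 0,"rz": 0}])

```text
t: 9.0
tcp_pos: [0.5794, 0.2373, 0.114]
tool_rot: [0.855, 0.519, -0.0, -0.0]
force: [0.6, 0.6, -0.6]
finger_gap: 0.002
gripper_force: 0.0
```

Run:
```python
from h import *
s=cams.snapshot('scene')
k=red('s',s,(300,150,335,190));ys,xs=np.nonzero(k);print(len(xs),xs.mean(),ys.mean(),ys.min(),ys.max(),sensors.sense()['force'],sensors.sense()['tcp_pos'])
```

```text
73 317.0 166.26027397260273 162 171 [ 0.11379795 -0.01796182 -0.11922455] [0.57949761 0.23734366 0.11410361]
```

>>> move_arm(targets=[{"dx": 0,"dy": 0,"dz": -0.04,"rx": 0,"ry": 0,"rz": 0},{"dx": 0,"dy": 0,"dz": -0.04,"rx": 0,"ry": 0,"rz": 0},{"dx": 0,"dy": 0,"dz": -0.04,"rx": 0,"ry": 0,"rz": 0},{"dx": 0,"dy": 0,"dz": -0.04,"rx": 0,"ry": 0,"rz": 0},{"dx": 0,"dy": 0,"dz": -0.04,"rx": 0,"ry": 0,"rz": 0},{"dx": 0,"dy": 0,"dz": -0.04,"rx": 0,"ry": 0,"rz": 0},{"dx": 0,"dy": 0,"dz": 0,"rx": 0,"ry": 0,"rz": 0},{"dx": 0,"dy": 0,"dz": 0,"rx": 0,"ry": 0,"rz": 0},{"dx": 0,"dy": 0,"dz": 0,"rx": 0,"ry": 0,"rz": 0},{"dx": 0,"dy": 0,"dz": 0,"rx": 0,"ry": 0,"rz": 0}])

```text
t: 10.3
tcp_pos: [0.5795, 0.2373, 0.1082]
tool_rot: [0.855, 0.519, 0.0, -0.0]
force: [0.4, -0.3, 0.3]
finger_gap: -0.0
gripper_force: 0.0
```

Run:
```python
from h import *
s=cams.snapshot('scene')
k=red('s',s,(300,150,335,190));ys,xs=np.nonzero(k);print(len(xs),xs.mean(),ys.mean(),ys.min(),ys.max(),sensors.sense()['force'],sensors.sense()['tcp_pos'])
b=cv2.resize(s[120:220,260:370],None,fx=5,fy=5,interpolation=cv2.INTER_CUBIC)
cv2.imwrite('pics/s3.png',b[:,:,::-1])
```

```text
58 317.2586206896552 167.1551724137931 163 171 [-0.93668904 -0.21362831  1.2739141 ] [0.57950136 0.23733249 0.10815278]
```

View pics/s3.png

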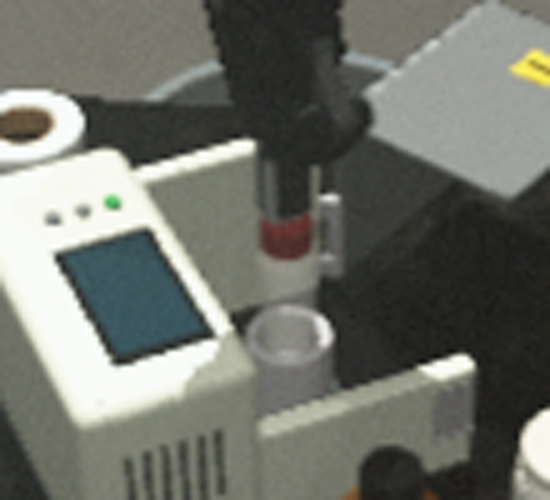

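The tips at crop (287,218) now overlap the cap's top edge, so contact is close. I'll continue in small steps.

>>> move_arm(targets=[{"dx": 0,"dy": 0,"dz": -0.04,"rx": 0,"ry": 0,"rz": 0},{"dx": 0,"dy": 0,"dz": -0.04,"rx": 0,"ry": 0,"rz": 0},{"dx": 0,"dy": 0,"dz": -0.04,"rx": 0,"ry": 0,"rz": 0},{"dx": 0,"dy": 0,"dz": -0.04,"rx": 0,"ry": 0,"rz": 0},{"dx": 0,"dy": 0,"dz": -0.04,"rx": 0,"ry": 0,"rz": 0},{"dx": 0,"dy": 0,"dz": -0.04,"rx": 0,"ry": 0,"rz": 0},{"dx": 0,"dy": 0,"dz": 0,"rx": 0,"ry": 0,"rz": 0},{"dx": 0,"dy": 0,"dz": 0,"rx": 0,"ry": 0,"rz": 0},{"dx": 0,"dy": 0,"dz": 0,"rx": 0,"ry": 0,"rz": 0},{"dx": 0,"dy": 0,"dz": 0,"rx": 0,"ry": 0,"rz": 0}])

```text
t: 11.6
tcp_pos: [0.5809, 0.2377, 0.1042]
tool_rot: [0.855, 0.519, 0.002, 0.001]
force: [-0.7, -0.5, 9.0]
finger_gap: 0.002
gripper_force: 4.5
```

```bash
cat > look.py <<'E'
from h import *
s=cams.snapshot('scene')
k=red('s',s,(300,150,335,195));ys,xs=np.nonzero(k);print(len(xs),xs.mean(),ys.mean(),ys.min(),ys.max(),sensors.sense()['force'],sensors.sense()['tcp_pos'])
E
python3 look.py
```

```text
49 316.61224489795916 168.0204081632653 165 171 [-1.1370972  -0.44674645  9.00014303] [0.58094681 0.23767335 0.10426968]
```

Contact at Fz = 9 N. I'll press down and twist.

>>> move_arm(targets=[{"dx": 0,"dy": 0,"dz": -0.04,"rx": 0,"ry": 0,"rz": 0.1},{"dx": 0,"dy": 0,"dz": -0.04,"rx": 0,"ry": 0,"rz": 0.1},{"dx": 0,"dy": 0,"dz": -0.04,"rx": 0,"ry": 0,"rz": 0.1},{"dx": 0,"dy": 0,"dz": -0.04,"rx": 0,"ry": 0,"rz": 0.1},{"dx": 0,"dy": 0,"dz": -0.04,"rx": 0,"ry": 0,"rz": 0.1},{"dx": 0,"dy": 0,"dz": -0.04,"rx": 0,"ry": 0,"rz": 0.1},{"dx": 0,"dy": 0,"dz": -0.04,"rx": 0,"ry": 0,"rz": 0.1},{"dx": 0,"dy": 0,"dz": -0.04,"rx": 0,"ry": 0,"rz": 0.1},{"dx": 0,"dy": 0,"dz": 0,"rx": 0,"ry": 0,"rz": 0.1},{"dx": 0,"dy": 0,"dz": 0,"rx": 0,"ry": 0,"rz": 0.1}])

```text
t: 12.9
tcp_pos: [0.5815, 0.238, 0.0965]
tool_rot: [0.691, 0.723, 0.002, 0.001]
force: [-0.4, 0.5, 8.9]
finger_gap: -0.003
gripper_force: 4.7
```

```bash
python3 look.py
```

```text
50 317.24 170.12 166 173 [-1.4036892   0.46220133  9.09412495] [0.58148305 0.23796718 0.09649859]
```

>>> move_arm(targets=[{"dx": 0,"dy": 0,"dz": -0.04,"rx": 0,"ry": 0,"rz": -0.1},{"dx": 0,"dy": 0,"dz": -0.04,"rx": 0,"ry": 0,"rz": -0.1},{"dx": 0,"dy": 0,"dz": -0.04,"rx": 0,"ry": 0,"rz": -0.1},{"dx": 0,"dy": 0,"dz": -0.04,"rx": 0,"ry": 0,"rz": -0.1},{"dx": 0,"dy": 0,"dz": -0.04,"rx": 0,"ry": 0,"rz": -0.1},{"dx": 0,"dy": 0,"dz": -0.04,"rx": 0,"ry": 0,"rz": -0.1},{"dx": 0,"dy": 0,"dz": -0.04,"rx": 0,"ry": 0,"rz": -0.1},{"dx": 0,"dy": 0,"dz": -0.04,"rx": 0,"ry": 0,"rz": -0.1},{"dx": 0,"dy": 0,"dz": 0,"rx": 0,"ry": 0,"rz": -0.1},{"dx": 0,"dy": 0,"dz": 0,"rx": 0,"ry": 0,"rz": -0.1}])

```text
t: 14.2
tcp_pos: [0.582, 0.2377, 0.0887]
tool_rot: [0.855, 0.519, 0.003, 0.001]
force: [0.2, -0.1, 10.5]
finger_gap: 0.002
gripper_force: 5.1
```

```bash
python3 look.py
```

```text
53 317.2641509433962 173.0754716981132 169 176 [-0.01677427 -1.2982063   9.61152115] [0.58198188 0.23771986 0.08872123]
```

>>> move_arm(targets=[{"dx": 0,"dy": 0,"dz": -0.04,"rx": 0,"ry": 0,"rz": 0.1},{"dx": 0,"dy": 0,"dz": -0.04,"rx": 0,"ry": 0,"rz": 0.1},{"dx": 0,"dy": 0,"dz": -0.04,"rx": 0,"ry": 0,"rz": 0.1},{"dx": 0,"dy": 0,"dz": -0.04,"rx": 0,"ry": 0,"rz": 0.1},{"dx": 0,"dy": 0,"dz": 0,"rx": 0,"ry": 0,"rz": 0.1},{"dx": 0,"dy": 0,"dz": 0,"rx": 0,"ry": 0,"rz": 0.1},{"dx": 0,"dy": 0,"dz": 0,"rx": 0,"ry": 0,"rz": 0.1},{"dx": 0,"dy": 0,"dz": 0,"rx": 0,"ry": 0,"rz": 0.1},{"dx": 0,"dy": 0,"dz": 0,"rx": 0,"ry": 0,"rz": 0.1},{"dx": 0,"dy": 0,"dz": 0,"rx": 0,"ry": 0,"rz": 0.1}])

```text
t: 15.5
tcp_pos: [0.5839, 0.2385, 0.0873]
tool_rot: [0.691, 0.723, 0.005, 0.003]
force: [-0.8, 0.6, 20.0]
finger_gap: 0.001
gripper_force: 9.9
```

```bash
python3 look.py
```

```text
60 317.6 173.11666666666667 168 177 [-0.75287811  0.40951574 20.23398529] [0.58390863 0.23853017 0.08726956]
```

>>> move_arm(targets=[{"dx": 0,"dy": 0,"dz": -0.04,"rx": 0,"ry": 0,"rz": -0.1},{"dx": 0,"dy": 0,"dz": -0.04,"rx": 0,"ry": 0,"rz": -0.1},{"dx": 0,"dy": 0,"dz": 0,"rx": 0,"ry": 0,"rz": -0.1},{"dx": 0,"dy": 0,"dz": 0,"rx": 0,"ry": 0,"rz": -0.1},{"dx": 0,"dy": 0,"dz": 0,"rx": 0,"ry": 0,"rz": -0.1},{"dx": 0,"dy": 0,"dz": 0,"rx": 0,"ry": 0,"rz": -0.1},{"dx": 0,"dy": 0,"dz": 0,"rx": 0,"ry": 0,"rz": -0.1},{"dx": 0,"dy": 0,"dz": 0,"rx": 0,"ry": 0,"rz": -0.1},{"dx": 0,"dy": 0,"dz": 0,"rx": 0,"ry": 0,"rz": -0.1},{"dx": 0,"dy": 0,"dz": 0,"rx": 0,"ry": 0,"rz": -0.1}])

```text
t: 16.8
tcp_pos: [0.5863, 0.2385, 0.0872]
tool_rot: [0.855, 0.519, 0.008, 0.003]
force: [-0.4, -1.2, 25.2]
finger_gap: -0.003
gripper_force: 13.0
```

The height is unchanged at 25 N, so the vial is on the bottom. I'll rise and check it.

>>> move_arm(targets=[{"dx": 0,"dy": 0,"dz": 0.4,"rx": 0,"ry": 0,"rz": 0},{"dx": 0,"dy": 0,"dz": 0.9,"rx": 0,"ry": 0,"rz": 0},{"dx": 0,"dy": 0,"dz": 0.9,"rx": 0,"ry": 0,"rz": 0},{"dx": 0,"dy": 0,"dz": 0.9,"rx": 0,"ry": 0,"rz": 0},{"dx": 0,"dy": 0,"dz": 0.9,"rx": 0,"ry": 0,"rz": 0},{"dx": 0.6,"dy": -0.9,"dz": 0,"rx": 0,"ry": 0,"rz": 0},{"dx": 0.6,"dy": -0.9,"dz": 0,"rx": 0,"ry": 0,"rz": 0},{"dx": 0.6,"dy": -0.9,"dz": 0,"rx": 0,"ry": 0,"rz": 0},{"dx": 0.6,"dy": -0.9,"dz": 0,"rx": 0,"ry": 0,"rz": 0},{"dx": 0.6,"dy": -0.9,"dz": 0,"rx": 0,"ry": 0,"rz": 0}])

```text
t: 18.05
tcp_pos: [0.6549, 0.1237, 0.1797]
tool_rot: [0.855, 0.519, -0.0, -0.0]
force: [0.5, 0.1, 0.1]
finger_gap: 0.003
gripper_force: 0.0
```

```bash
cat > cap.py <<'E'
from h import *
P={}
for n,b in(('top',(310,150,345,200)),('scene',(300,150,335,195))):
    im=cams.snapshot(n);cv2.imwrite(f'pics/{n}_cap.png',im[:,:,::-1]);k=red(n,im,b);ys,xs=np.nonzero(k);print(n,len(xs),xs.mean() if len(xs) else 0,ys.min() if len(xs) else 0,ys.max() if len(xs) else 0);P[n]=(xs.mean(),ys.mean())
print(tri(P['top'],P['scene']))
E
python3 cap.py
```

```text
top 60 328.5 171 179
scene 82 317.0487804878049 167 177
(array([0.57912114, 0.23685041, 0.10881389]), np.float64(0.0017714133515596652))
```

Cap centre is now at z = 0.109, exactly the seated height. Next I'll go down outside the door, beside its pad.

>>> move_arm(targets=[{"dx": 0.2,"dy": -0.98,"dz": 0,"rx": 0,"ry": 0,"rz": 0},{"dx": 0.2,"dy": -0.98,"dz": 0,"rx": 0,"ry": 0,"rz": 0},{"dx": 0.0,"dy": -0.98,"dz": 0,"rx": 0,"ry": 0,"rz": 0},{"dx": 0,"dy": 0,"dz": -0.9,"rx": 0,"ry": 0,"rz": 0},{"dx": 0,"dy": 0,"dz": -0.9,"rx": 0,"ry": 0,"rz": 0},{"dx": 0,"dy": 0,"dz": -0.9,"rx": 0,"ry": 0,"rz": 0},{"dx": 0,"dy": 0,"dz": -0.9,"rx": 0,"ry": 0,"rz": 0},{"dx": 0,"dy": 0,"dz": -0.9,"rx": 0,"ry": 0,"rz": 0},{"dx": 0,"dy": 0,"dz": 0,"rx": 0,"ry": 0,"rz": 0},{"dx": 0,"dy": 0,"dz": 0,"rx": 0,"ry": 0,"rz": 0}])

```text
t: 19.4
tcp_pos: [0.6651, 0.0506, 0.0685]
tool_rot: [0.855, 0.519, 0.001, 0.0]
force: [0.8, 0.1, 0.1]
finger_gap: -0.002
gripper_force: 0.0
```

Run:
```python
from h import *
s=cams.snapshot('scene');t=cams.snapshot('top')
a=cv2.resize(s[60:200,290:440],(500,467),interpolation=cv2.INTER_CUBIC);b=cv2.resize(t[90:230,350:440],(300,467),interpolation=cv2.INTER_CUBIC)
cv2.imwrite('pics/d1.png',np.hstack([a,b])[:,:,::-1])
```

```text
(no output)
```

View pics/d1.png

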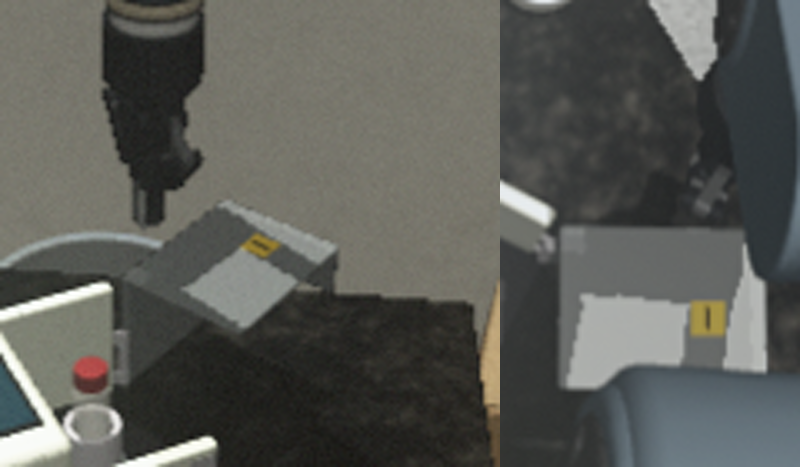

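Run:
```python
from h import *
print(tri((413.6,146.4),(334.8,126)))
for z in(.0685,.09,.11,.13):print(z,proj('scene',[(.6651,.0506,z)]),proj('top',[(.6651,.0506,z)]))
```

```text
(array([0.65269559, 0.05174288, 0.10431589]), np.float64(0.014342559900121172))
0.0685 [[333.6931977  135.59241558]] [[408.58077995 142.04968928]]
0.09 [[333.84991493 128.99530386]] [[410.73771138 139.79484938]]
0.11 [[333.99970095 122.68586687]] [[412.8359121  137.60113101]]
0.13 [[334.15349995 116.20320888]] [[415.02863248 135.3082993 ]]
```

Triangulated, the tips are at about z = 0.098, roughly 29 mm above the reported TCP. That matches the cap contact. I'll go 8 mm lower and work out the arc.

```bash
cat > arc.py <<'E'
import numpy as np
H=np.array([.6145,.1529])
def P(d):
    th=np.radians(d);a=np.radians(152.3)+th
    h=.011*abs(np.cos(th))+.0145*abs(np.sin(th))
    return H+.103*np.array([np.cos(a),np.sin(a)])+(.007+h)*np.array([-np.sin(a),np.cos(a)])
if __name__=='__main__':
    p=np.array([.6651,.0506])
    for d in [117,111,105,99,93,87,81,75,69,63,57,51,45,40,35,30,26,22,18,15,12,10,8,6,4,2,0]:
        q=P(d);print(d,q.round(4),((q-p)/.025).round(2));p=q
E
python3 arc.py
```

```text
117 [0.6382 0.0496] [-1.08 -0.04]
111 [0.6268 0.0477] [-0.45 -0.07]
105 [0.6151 0.0472] [-0.47 -0.02]
99 [0.6033 0.0479] [-0.47  0.03]
93 [0.5915 0.0501] [-0.47  0.09]
87 [0.5809 0.0531] [-0.42  0.12]
81 [0.5714 0.0565] [-0.38  0.14]
75 [0.5622 0.061 ] [-0.37  0.18]
69 [0.5533 0.0665] [-0.36  0.22]
63 [0.5448 0.073 ] [-0.34  0.26]
57 [0.537  0.0806] [-0.31  0.3 ]
51 [0.5299 0.089 ] [-0.28  0.34]
45 [0.5236 0.0984] [-0.25  0.37]
40 [0.5191 0.1068] [-0.18  0.34]
35 [0.5154 0.1157] [-0.15  0.36]
30 [0.5125 0.125 ] [-0.12  0.37]
26 [0.5109 0.1327] [-0.07  0.31]
22 [0.5098 0.1406] [-0.04  0.32]
18 [0.5093 0.1486] [-0.02  0.32]
15 [0.5093 0.1547] [0.   0.24]
12 [0.5097 0.1608] [0.02 0.24]
10 [0.5102 0.1648] [0.02 0.16]
8 [0.5108 0.1689] [0.03 0.16]
6 [0.5116 0.1729] [0.03 0.16]
4 [0.5126 0.1769] [0.04 0.16]
2 [0.5137 0.1809] [0.04 0.16]
0 [0.5149 0.1848] [0.05 0.16]
```

>>> move_arm(targets=[{"dx": 0,"dy": 0,"dz": -0.33,"rx": 0,"ry": 0,"rz": 0},{"dx": -0.5,"dy": 0,"dz": 0,"rx": 0,"ry": 0,"rz": 0},{"dx": -0.5,"dy": -0.04,"dz": 0,"rx": 0,"ry": 0,"rz": 0},{"dx": -0.3,"dy": -0.04,"dz": 0,"rx": 0,"ry": 0,"rz": 0},{"dx": -0.24,"dy": -0.03,"dz": 0,"rx": 0,"ry": 0,"rz": 0},{"dx": -0.23,"dy": -0.02,"dz": 0,"rx": 0,"ry": 0,"rz": 0},{"dx": -0.24,"dy": 0,"dz": 0,"rx": 0,"ry": 0,"rz": 0},{"dx": -0.23,"dy": 0.01,"dz": 0,"rx": 0,"ry": 0,"rz": 0},{"dx": -0.24,"dy": 0.02,"dz": 0,"rx": 0,"ry": 0,"rz": 0},{"dx": -0.35,"dy": 0.06,"dz": 0,"rx": 0,"ry": 0,"rz": 0}])

```text
t: 20.75
tcp_pos: [0.5936, 0.0503, 0.0594]
tool_rot: [0.855, 0.519, 0.0, 0.0]
force: [0.7, -0.2, -0.5]
finger_gap: -0.001
gripper_force: 0.2
```

Run:
```python
from h import *
s=cams.snapshot('scene');t=cams.snapshot('top')
a=cv2.resize(s[60:200,290:440],(500,467),interpolation=cv2.INTER_CUBIC);b=cv2.resize(t[90:230,350:440],(300,467),interpolation=cv2.INTER_CUBIC)
cv2.imwrite('pics/d2.png',np.hstack([a,b])[:,:,::-1])
```

```text
(no output)
```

View pics/d2.png

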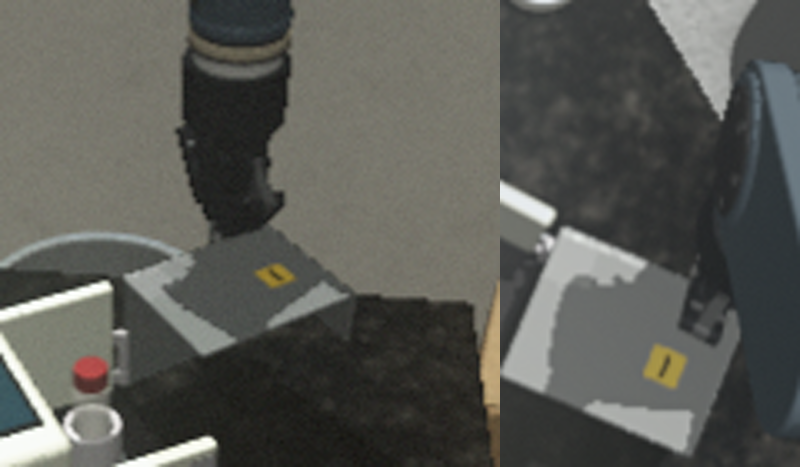

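The door is turning with the fingers, now at about 93°. The fingers sit at crop (705,320) behind the panel. I'll continue along the arc.

>>> move_arm(targets=[{"dx": -0.42,"dy": 0.12,"dz": 0,"rx": 0,"ry": 0,"rz": 0},{"dx": -0.38,"dy": 0.14,"dz": 0,"rx": 0,"ry": 0,"rz": 0},{"dx": -0.37,"dy": 0.18,"dz": 0,"rx": 0,"ry": 0,"rz": 0},{"dx": -0.36,"dy": 0.22,"dz": 0,"rx": 0,"ry": 0,"rz": 0},{"dx": -0.34,"dy": 0.26,"dz": 0,"rx": 0,"ry": 0,"rz": 0},{"dx": -0.31,"dy": 0.3,"dz": 0,"rx": 0,"ry": 0,"rz": 0},{"dx": -0.28,"dy": 0.34,"dz": 0,"rx": 0,"ry": 0,"rz": 0},{"dx": -0.25,"dy": 0.37,"dz": 0,"rx": 0,"ry": 0,"rz": 0},{"dx": -0.18,"dy": 0.34,"dz": 0,"rx": 0,"ry": 0,"rz": 0},{"dx": -0.15,"dy": 0.36,"dz": 0,"rx": 0,"ry": 0,"rz": 0}])

```text
t: 22.1
tcp_pos: [0.5175, 0.1167, 0.0594]
tool_rot: [0.855, 0.519, 0.0, 0.0]
force: [1.1, -1.3, 1.3]
finger_gap: 0.002
gripper_force: 0.2
```

>>> move_arm(targets=[{"dx": -0.07,"dy": 0.18,"dz": 0,"rx": 0,"ry": 0,"rz": 0},{"dx": -0.05,"dy": 0.18,"dz": 0,"rx": 0,"ry": 0,"rz": 0},{"dx": -0.04,"dy": 0.16,"dz": 0,"rx": 0,"ry": 0,"rz": 0},{"dx": -0.03,"dy": 0.16,"dz": 0,"rx": 0,"ry": 0,"rz": 0},{"dx": -0.02,"dy": 0.16,"dz": 0,"rx": 0,"ry": 0,"rz": 0},{"dx": -0.02,"dy": 0.16,"dz": 0,"rx": 0,"ry": 0,"rz": 0},{"dx": -0.02,"dy": 0.16,"dz": 0,"rx": 0,"ry": 0,"rz": 0},{"dx": 0,"dy": 0.12,"dz": 0,"rx": 0,"ry": 0,"rz": 0},{"dx": 0,"dy": 0.12,"dz": 0,"rx": 0,"ry": 0,"rz": 0},{"dx": 0,"dy": 0,"dz": 0,"rx": 0,"ry": 0,"rz": 0}])

```text
t: 23.35
tcp_pos: [0.5114, 0.1513, 0.0593]
tool_rot: [0.855, 0.519, -0.0, -0.0]
force: [-0.0, 0.0, 0.4]
finger_gap: -0.005
gripper_force: 0.0
```

>>> move_arm(targets=[{"dx": 0,"dy": 0.1,"dz": 0,"rx": 0,"ry": 0,"rz": 0},{"dx": 0,"dy": 0.1,"dz": 0,"rx": 0,"ry": 0,"rz": 0},{"dx": 0,"dy": 0.1,"dz": 0,"rx": 0,"ry": 0,"rz": 0},{"dx": 0.01,"dy": 0.1,"dz": 0,"rx": 0,"ry": 0,"rz": 0},{"dx": 0.01,"dy": 0.1,"dz": 0,"rx": 0,"ry": 0,"rz": 0},{"dx": 0.01,"dy": 0.08,"dz": 0,"rx": 0,"ry": 0,"rz": 0},{"dx": 0.01,"dy": 0.08,"dz": 0,"rx": 0,"ry": 0,"rz": 0},{"dx": 0.02,"dy": 0.08,"dz": 0,"rx": 0,"ry": 0,"rz": 0},{"dx": 0.02,"dy": 0.08,"dz": 0,"rx": 0,"ry": 0,"rz": 0},{"dx": 0,"dy": 0,"dz": 0,"rx": 0,"ry": 0,"rz": 0}])

```text
t: 24.6
tcp_pos: [0.5135, 0.1718, 0.0594]
tool_rot: [0.855, 0.519, 0.0, -0.0]
force: [0.6, 0.6, -0.1]
finger_gap: -0.004
gripper_force: 0.0
```

>>> move_arm(targets=[{"dx": 0.02,"dy": 0.06,"dz": 0,"rx": 0,"ry": 0,"rz": 0},{"dx": 0.02,"dy": 0.06,"dz": 0,"rx": 0,"ry": 0,"rz": 0},{"dx": 0.02,"dy": 0.06,"dz": 0,"rx": 0,"ry": 0,"rz": 0},{"dx": 0.02,"dy": 0.06,"dz": 0,"rx": 0,"ry": 0,"rz": 0},{"dx": 0.02,"dy": 0.06,"dz": 0,"rx": 0,"ry": 0,"rz": 0},{"dx": 0.02,"dy": 0.06,"dz": 0,"rx": 0,"ry": 0,"rz": 0},{"dx": 0.02,"dy": 0.06,"dz": 0,"rx": 0,"ry": 0,"rz": 0},{"dx": 0.02,"dy": 0.06,"dz": 0,"rx": 0,"ry": 0,"rz": 0},{"dx": 0.0,"dy": 0.0,"dz": 0,"rx": 0,"ry": 0,"rz": 0},{"dx": 0,"dy": 0,"dz": 0,"rx": 0,"ry": 0,"rz": 0}])

```text
t: 25.85
tcp_pos: [0.5178, 0.1837, 0.0593]
tool_rot: [0.855, 0.519, 0.0, 0.0]
force: [0.0, -2.4, 0.3]
finger_gap: 0.005
gripper_force: 1.1
```

Run:
```python
from h import *
s=cams.snapshot('scene');t=cams.snapshot('top')
cv2.imwrite('pics/e_s.png',s[:,:,::-1])
a=cv2.resize(s[100:220,290:400],(400,436),interpolation=cv2.INTER_CUBIC);b=cv2.resize(t[110:230,290:400],(400,436),interpolation=cv2.INTER_CUBIC)
cv2.imwrite('pics/d3.png',np.hstack([a,b])[:,:,::-1])
```

>>> move_arm(targets=[{"dx": 0.02,"dy": 0.04,"dz": 0,"rx": 0,"ry": 0,"rz": 0},{"dx": 0.02,"dy": 0.04,"dz": 0,"rx": 0,"ry": 0,"rz": 0},{"dx": 0.02,"dy": 0.04,"dz": 0,"rx": 0,"ry": 0,"rz": 0},{"dx": 0.02,"dy": 0.04,"dz": 0,"rx": 0,"ry": 0,"rz": 0},{"dx": 0.02,"dy": 0.04,"dz": 0,"rx": 0,"ry": 0,"rz": 0},{"dx": 0.02,"dy": 0.04,"dz": 0,"rx": 0,"ry": 0,"rz": 0},{"dx": 0.0,"dy": 0.0,"dz": 0,"rx": 0,"ry": 0,"rz": 0},{"dx": 0.0,"dy": 0.0,"dz": 0,"rx": 0,"ry": 0,"rz": 0},{"dx": 0.0,"dy": 0.0,"dz": 0,"rx": 0,"ry": 0,"rz": 0},{"dx": 0,"dy": 0,"dz": 0,"rx": 0,"ry": 0,"rz": 0}])

```text
t: 27.2
tcp_pos: [0.5182, 0.1852, 0.0593]
tool_rot: [0.854, 0.52, -0.004, 0.002]
force: [-3.4, -18.4, 5.1]
finger_gap: -0.004
gripper_force: 8.7
```

Run:
```python
from h import *
s=cams.snapshot('scene');t=cams.snapshot('top')
cv2.imwrite('pics/f_s.png',s[:,:,::-1]);cv2.imwrite('pics/f_t.png',t[:,:,::-1])
a=cv2.resize(s[110:230,280:390],(400,436),interpolation=cv2.INTER_CUBIC);b=cv2.resize(t[110:230,290:400],(400,436),interpolation=cv2.INTER_CUBIC)
cv2.imwrite('pics/d4.png',np.hstack([a,b])[:,:,::-1])
print(sensors.sense()['ft_torque'])
```

```text
[-2.98729242  0.48370615 -0.07123384]
```

View pics/d4.png

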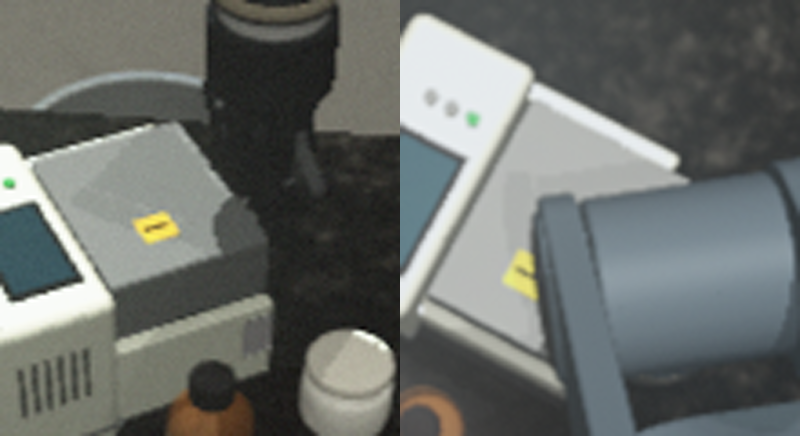

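The door looks nearly shut, with the hood parallel to the housing. The label is at scene crop (157,228). I'll compute the angle from the label's position in the scene camera.

```bash
cat > ang.py <<'E'
from h import *
H=np.array([.6145,.1529])
def lab(im):
    h=cv2.cvtColor(np.ascontiguousarray(im),cv2.COLOR_RGB2HSV);m=((h[...,0]>18)&(h[...,0]<35)&(h[...,1]>110)&(h[...,2]>110))
    m[:100]=0;m[210:]=0;m[:,:300]=0;m[:,400:]=0
    ys,xs=np.nonzero(m);return len(xs),xs.mean(),ys.mean()
def A(im):
    n,x,y=lab(im);p=plane('scene',[(x,y)],.1265)[0,:2]-H;return n,np.linalg.norm(p),np.degrees(np.arctan2(p[1],p[0]))
if __name__=='__main__':
    for f in('scene0','e_s','f_s'):print(f,A(cv2.imread(f'pics/{f}.png')[:,:,::-1]))
    print(A(cams.snapshot('scene')))
E
python3 ang.py
```

```text
scene0 (46, np.float64(0.11090504492727159), np.float64(-121.81460871340342))
e_s (67, np.float64(0.11020331531746078), np.float64(123.48533020029262))
f_s (66, np.float64(0.11040466016135246), np.float64(122.47015238500936))
(66, np.float64(0.11040466016135246), np.float64(122.47015238500936))
```

Door angle is about 1°. I'll press a little more for the latch.

>>> move_arm(targets=[{"dx": 0.02,"dy": 0.04,"dz": 0,"rx": 0,"ry": 0,"rz": 0},{"dx": 0.02,"dy": 0.04,"dz": 0,"rx": 0,"ry": 0,"rz": 0},{"dx": 0,"dy": 0,"dz": 0,"rx": 0,"ry": 0,"rz": 0},{"dx": 0,"dy": 0,"dz": 0,"rx": 0,"ry": 0,"rz": 0},{"dx": 0,"dy": 0,"dz": 0,"rx": 0,"ry": 0,"rz": 0},{"dx": 0,"dy": 0,"dz": 0,"rx": 0,"ry": 0,"rz": 0},{"dx": 0.0,"dy": 0.0,"dz": 0,"rx": 0,"ry": 0,"rz": 0},{"dx": 0.0,"dy": 0.0,"dz": 0,"rx": 0,"ry": 0,"rz": 0},{"dx": 0.0,"dy": 0.0,"dz": 0,"rx": 0,"ry": 0,"rz": 0},{"dx": 0,"dy": 0,"dz": 0,"rx": 0,"ry": 0,"rz": 0}])

```text
t: 28.6
tcp_pos: [0.5181, 0.1852, 0.0594]
tool_rot: [0.854, 0.521, -0.006, 0.002]
force: [-4.5, -23.7, 7.2]
finger_gap: -0.001
gripper_force: 11.8
```

```bash
python3 ang.py | tail -1
```

```text
(67, np.float64(0.11018824023931759), np.float64(122.48575401429282))
```

It's against a hard stop. I'll back off gently and see whether the door stays.

>>> move_arm(targets=[{"dx": -0.05,"dy": -0.1,"dz": 0,"rx": 0,"ry": 0,"rz": 0},{"dx": -0.05,"dy": -0.1,"dz": 0,"rx": 0,"ry": 0,"rz": 0},{"dx": -0.05,"dy": -0.1,"dz": 0,"rx": 0,"ry": 0,"rz": 0},{"dx": -0.1,"dy": -0.2,"dz": 0,"rx": 0,"ry": 0,"rz": 0},{"dx": -0.2,"dy": -0.4,"dz": 0,"rx": 0,"ry": 0,"rz": 0},{"dx": -0.2,"dy": -0.4,"dz": 0,"rx": 0,"ry": 0,"rz": 0},{"dx": 0,"dy": 0,"dz": 0,"rx": 0,"ry": 0,"rz": 0},{"dx": 0,"dy": 0,"dz": 0,"rx": 0,"ry": 0,"rz": 0},{"dx": 0,"dy": 0,"dz": 0,"rx": 0,"ry": 0,"rz": 0},{"dx": 0,"dy": 0,"dz": 0,"rx": 0,"ry": 0,"rz": 0}])

```text
t: 29.9
tcp_pos: [0.5054, 0.1593, 0.0594]
tool_rot: [0.855, 0.519, 0.0, 0.0]
force: [1.0, -0.2, -0.0]
finger_gap: 0.0
gripper_force: 0.0
```

```bash
python3 ang.py | tail -1
```

```text
(67, np.float64(0.11020331531746078), np.float64(123.48533020029262))
```

The door moved only about 1° (latch play). It would have moved 4.6° if it weren't latched. I'll retreat clear and recheck.

>>> move_arm(targets=[{"dx": -0.2,"dy": -0.5,"dz": 0.4,"rx": 0,"ry": 0,"rz": 0},{"dx": -0.2,"dy": -0.8,"dz": 0.8,"rx": 0,"ry": 0,"rz": 0},{"dx": -0.2,"dy": -0.8,"dz": 0.8,"rx": 0,"ry": 0,"rz": 0},{"dx": -0.2,"dy": -0.8,"dz": 0.8,"rx": 0,"ry": 0,"rz": 0},{"dx": -0.2,"dy": -0.8,"dz": 0.8,"rx": 0,"ry": 0,"rz": 0},{"dx": -0.2,"dy": -0.8,"dz": 0.8,"rx": 0,"ry": 0,"rz": 0},{"dx": -0.2,"dy": -0.8,"dz": 0.5,"rx": 0,"ry": 0,"rz": 0},{"dx": 0,"dy": -0.5,"dz": 0,"rx": 0,"ry": 0,"rz": 0},{"dx": 0,"dy": 0,"dz": 0,"rx": 0,"ry": 0,"rz": 0},{"dx": 0,"dy": 0,"dz": 0,"rx": 0,"ry": 0,"rz": 0}])

```text
t: 31.2
tcp_pos: [0.4698, 0.0144, 0.1813]
tool_rot: [0.855, 0.519, -0.0, -0.001]
force: [0.1, -0.4, -1.1]
finger_gap: 0.004
gripper_force: 0.0
```

Run:
```python
from ang import *
s=cams.snapshot('scene');print(A(s))
t=cams.snapshot('top')
h=cv2.cvtColor(t,cv2.COLOR_RGB2HSV);m=((h[...,0]>18)&(h[...,0]<35)&(h[...,1]>90)&(h[...,2]>110));m[:130]=0;m[230:]=0;m[:,:310]=0;m[:,:][:,400:]=0
ys,xs=np.nonzero(m);print(len(xs))
if len(xs):
    p=plane('top',[(xs.mean(),ys.mean())],.1265)[0,:2]-H;a=np.degrees(np.arctan2(p[1],p[0]))
    c=plane('top',[((683.5)/4.2-.5+250,(338.5)/4.2-.5+105)],.1265)[0,:2]-H
    print('theta deg from top',a+360-(np.degrees(np.arctan2(c[1],c[0]))+360)+ -90.9-152.3+360 - 0)
s0=cv2.imread('pics/scene0.png')[:,:,::-1];g=lambda i:cv2.cvtColor(np.ascontiguousarray(i),cv2.COLOR_RGB2GRAY)
for n,(x0,y0,x1,y1) in dict(bottle=(322,205,355,256),jar=(360,198,392,235),beaker=(243,236,275,274)).items():
    a=g(s0)[y0:y1,x0:x1].astype(np.float32);b=g(s)[y0:y1,x0:x1].astype(np.float32)
    print(n,cv2.phaseCorrelate(a,b))
```

```text
(66, np.float64(0.11042173071762561), np.float64(123.46533792521676))
84
theta deg from top 361.1595915900498
bottle ((-0.026713779731558418, -0.006096997646405811), 1.0008334963900563)
jar ((0.009503525167634308, -0.0031196963952098145), 0.9996508102864027)
beaker ((0.11216219459217669, 0.03148501235435219), 1.0060275435447692)
```

Both cameras agree: the door holds at about 1–2°, clearly inside the 4.6° it would spring back to. The bystanders haven't moved, so I'm handing in.

```bash
python3 -c "
from station import order
print(order.sign_off())"
```

```text
the job is handed in; nothing more can be done
None
```

The vial is pressed down to the holder floor, and the door is shut, holding about 1–2° from fully closed by itself with the arm clear. The bottle, jar and beaker have not moved, and I handed the job in at about 31 s.

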